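# File the straw canisters into the transfer lane

## Task

Slide the three straw canisters along the bench, upright and never lifted, in through the lane's mouth so that they stand in single file between the guide rails, closed up against one another and the end stop, each beside the tag of its own colour (so the one whose tag is next to the stop must go in first). Leave the plug, forceps and timer where they are.

Things in the scene. Friction and masses are not known exactly. Their poses are not given: they have to be found in the camera images.
- lane: Fixed lane on the bench: two guide rails 28 mm high, 258 mm long, 84 mm apart, closed by a dark end stop 80 mm high. Origin: on the bench, lane centre line, inner face of the stop. +y runs along the lane from mouth to stop (rails at y -0.258 to 0). The rail on its -x side is aluminium, 12 mm thick; on its +x side a dark steel ledge 60 mm wide carries the tags. Place and yaw vary.
- lane_mouth (a point): Point on the bench, on the lane's centre line, between the outer tips of the mouth's two wings, 330 mm from the end stop; the mouth faces the canisters. The wings, 28 mm high aluminium, flare 32 degrees outwards each side from the rails' ends, to about 174 mm apart at the tips.
- canister_orange: Loose orange canister for sample straws: round tub 76 mm in diameter, straight orange wall up to 84 mm, smooth dark steel weighted foot (lowest 12 mm), green straw ends rising in the middle to 98 mm; about 0.3 kg. Slides easily on the bench without tipping when pushed at or below 60 mm height. Origin: centre of its underside, z up.
- canister_blue: Loose blue canister for sample straws: round tub 76 mm in diameter, straight blue wall up to 84 mm, smooth dark steel weighted foot (lowest 12 mm), green straw ends rising in the middle to 98 mm; about 0.3 kg. Slides easily on the bench without tipping when pushed at or below 60 mm height. Origin: centre of its underside, z up.
- canister_white: Loose white canister for sample straws: round tub 76 mm in diameter, straight white wall up to 84 mm, smooth dark steel weighted foot (lowest 12 mm), green straw ends rising in the middle to 98 mm; about 0.3 kg. Slides easily on the bench without tipping when pushed at or below 60 mm height. Origin: centre of its underside, z up.
- place_orange (a point): Point on the bench, on the lane's centre line beside the orange tag: where the orange canister's underside centre belongs. Places are 38, 114 and 190 mm from the end stop; which colour has which varies. The tag: a flat orange plate 50 x 62 x 4 mm, top at 32 mm height, fixed on the dark ledge 73 mm from the centre line.
- place_blue (a point): Point on the bench, on the lane's centre line beside the blue tag: where the blue canister's underside centre belongs. Places are 38, 114 and 190 mm from the end stop; which colour has which varies. The tag: a flat blue plate 50 x 62 x 4 mm, top at 32 mm height, fixed on the dark ledge 73 mm from the centre line.
- place_white (a point): Point on the bench, on the lane's centre line beside the white tag: where the white canister's underside centre belongs. Places are 38, 114 and 190 mm from the end stop; which colour has which varies. The tag: a flat white plate 50 x 62 x 4 mm, top at 32 mm height, fixed on the dark ledge 73 mm from the centre line.
- neck_plug: Bystander: loose cork-coloured neck plug, 90 mm flange, 85 mm tall. Origin: centre of its underside.
- forceps: Bystander: loose steel forceps, 210 mm long along its own x, 12 mm high, lying flat. Origin: middle of its underside.
- timer: Bystander: loose white bench timer, 50 x 75 x 50 mm. Origin: centre of its underside.

How it is judged:
At the end, for the whole second after the job is handed in: Each canister stands upright (within 0.1 rad) on the bench, at rest, with its centre within 15 mm horizontally of the place beside its own colour's tag (horizontal distance between canister_orange and place_orange below 0.015 m and angle between each of canister_orange, canister_blue, canister_white's own z axis and vertical below 0.1 rad and height (world z) of each of canister_orange, canister_blue, canister_white below 0.01 m and linear speed of each of canister_orange, canister_blue, canister_white below 0.02 m/s and horizontal distance between canister_blue and place_blue below 0.015 m and horizontal distance between canister_white and place_white below 0.015 m); the robot touches nothing.
It fails at once if the orange canister is tipped by more than 25 degrees or lifted more than 20 mm off the bench (angle between canister_orange's own z axis and vertical above 0.436 rad or height (world z) of canister_orange above 0.02 m).
It fails at once if the blue canister is tipped by more than 25 degrees or lifted more than 20 mm off the bench (angle between canister_blue's own z axis and vertical above 0.436 rad or height (world z) of canister_blue above 0.02 m).
It fails at once if the white canister is tipped by more than 25 degrees or lifted more than 20 mm off the bench (angle between canister_white's own z axis and vertical above 0.436 rad or height (world z) of canister_white above 0.02 m).
It fails at once if the neck plug, the forceps or the timer is moved by more than 20 mm (distance of any of neck_plug, forceps, timer from where it was at the start of the episode above 0.02 m).
It also fails if it takes over 72 s, if anything falls off the work surface, if the arm or the gripper's body presses on something with over 40 N, if the wrist force passes 120 N, or if a joint passes its speed limit or range.

## Robot

A 7-joint arm with a two-finger parallel gripper is mounted at the origin on the work surface. World frame = base frame: x ahead of the robot, y to its left, z up, the work surface at z = 0. Lengths are in m, angles in rad, forces in N, time in s.
With the tool pointing down it reaches from about 0.425 to 0.925 m from the base axis. Payload 6.8 kg.
Tool frame: the origin (TCP) lies midway between the tips of the shut fingers; the grasp point (between the pads) lies behind it (robot.hold_point_z is the z of the grasp point in the tool frame, in m); z points along the fingers, y is the line along which they close (so a half turn about z gives the same grasp; the last joint's range is limited). The gripper opens to 88 mm and grips with 3 to 60 N. Pads are 20 mm wide; open, the fingers measure 115 mm over their backs; the gripper's body (75 mm by 178 mm) begins 61 mm behind the grasp point.
Start: joints at [-1.41, 0.477, 0.022, 1.555, -0.011, 1.109, -0.083], TCP at [0.179, 0.651, 0.223] pointing down, gripper open.
Joint ranges: [-2.96, 2.96], [-0.34, 2.1], [-1.41, 1.46], [0.24, 2.44], [-1.37, 4.51], [0.17, 1.92], [-2.96, 2.96]. Speed limits (rad/s): [2.39, 2.39, 3.14, 3.14, 3.14, 3.14, 3.14].

## Interface

Orientations are given as a unit quaternion [w, x, y, z].
In Python, from rig import robot gives the robot as it stands.
- The arm moves only by the tool apply_moves, never from a script. Its argument "rows" is a list of rows, each a list of 3 entries, a list of its own where there are three numbers: the finger opening in m, from 0 to 0.0878, then the shift along the tool's x, y, z in m, then the turn about the tool's z in rad. In form: [[grip, [dx, dy, dz], twist], ...]. A call has 1 to 10 rows; each row is the pose to reach, as a shift and turn from the pose commanded when the call began, along the tool's axes at that moment; what a row does not reach only later rows make up. A row lasts 1/12 s, in which the tool goes at most 41.7 mm and 7.16 degrees, less where a joint would pass 70% of its speed; a pose out of reach is approached as far as the arm can. A call with a gripper value outside its range is refused whole. The fingers move at their own pace and stop on an object; "grip_force" is the grip in N (left out, the last holds). Time passes only in rows, so rows that repeat a pose let the fingers close. It gives the time, the measured TCP pose, the force, the opening and the grip force at its end, in the units of the state.
- robot.get_state(): the state, without advancing time (a new reading comes with each control period).
- robot.grab_frame(name): name is "scene" or "top" or "wrist"; returns a dict with "frame" (400x640x3 uint8, red, green, blue), "intrinsics" (3x3 intrinsics, pixels), "pose" (4x4, takes a point from camera to world coordinates); the wrist camera has in their place "T_tool_cam" (4x4, takes a point from camera to tool coordinates, whose origin is the TCP and whose axes are the flange's). Camera axes: x right, y down, z forward; pixel columns grow to the right and rows downward; lengths in m; the calibration is good to about 2 mm. A picture is of the moment at which its call begins: read the wrist's pose just before it. There is no depth.
- robot.sign_off(): hands the job in; it is judged then, once.
The state is a dict: "time": time; "joint_pos": joint angles; "qd": joint speeds; "tau": joint torques, N m; "position": TCP position; "orientation": TCP orientation; "contact_force": force on the tool from outside, world axes, zero at the start; "torque": the same for the moment, N m; "finger_gap": opening from 0.0 (shut) to 1.0 (fully open); "gripper_force": force on a finger pad.
Only numpy, scipy, OpenCV 4.12 (cv2) and the standard library are available. Lean on these libraries where they do the work, as an engineer would, in place of code of your own. Each camera call takes 0.05 s, during which the arm holds its last target. There are 200 camera calls.

## Working session

There is one attempt and no reset: what is moved stays moved. The work goes in short steps, Python scripts to look and compute and a tool call to move; the robot and the scene stay as the last step left them, time stands still between calls to the robot, and variables do not carry over. Pictures are saved under pics/ and viewed, at most 10 in all, crops included, and the job is handed in when it is done.

Besides the shell and the picture viewer there is one more tool, called after ">>>" by a JSON object that holds its "op" and its "data". apply_moves: Moves the arm, as the interface text tells. Its arguments: {"type":"object","properties":{"rows":{"type":"array","items":{"type":"array"}},"grip_force":{"type":"number"}},"required":["rows"]}

```bash
mkdir -p pics; ls; python3 - <<'E'
from rig import robot
import cv2
for n in("top","scene"):
    f=robot.grab_frame(n); cv2.imwrite(f"pics/{n}0.png",f["frame"][:,:,::-1]); print(n,f["intrinsics"],f["pose"])
s=robot.get_state(); print(s["position"],s["orientation"],s["time"],robot.hold_point_z)
E
```

```text
pics
top [[422.39043047   0.         319.21971132]
 [  0.         422.39043047 194.6844932 ]
 [  0.           0.           1.        ]] [[-1.29699552e-02 -9.97779626e-01  6.53268629e-02  4.97836177e-01]
 [-9.99915651e-01  1.29871310e-02 -1.61747624e-04  2.53122667e-02]
 [-6.87020046e-04 -6.53234505e-02 -9.97863906e-01  9.62569567e-01]
 [ 0.00000000e+00  0.00000000e+00  0.00000000e+00  1.00000000e+00]]
scene [[367.58105118   0.         319.98637438]
 [  0.         367.58105118 197.03295535]
 [  0.           0.           1.        ]] [[ 0.31757029  0.67797879 -0.66294334  1.09756637]
 [ 0.94812379 -0.23772737  0.21106153 -0.11016894]
 [-0.01450453 -0.69557923 -0.71830297  0.63328893]
 [ 0.          0.          0.          1.        ]]
[0.17914051 0.65025118 0.22181898] [-5.48240316e-05  1.33991111e-01  9.90982222e-01 -7.84304257e-04] 0.1 -0.0187
```

View pics/top0.png

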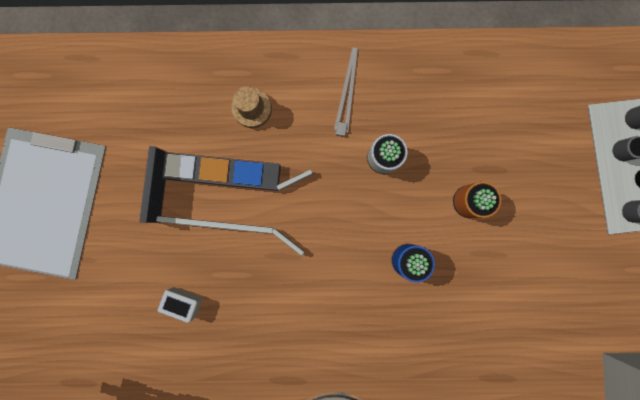

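View pics/scene0.png

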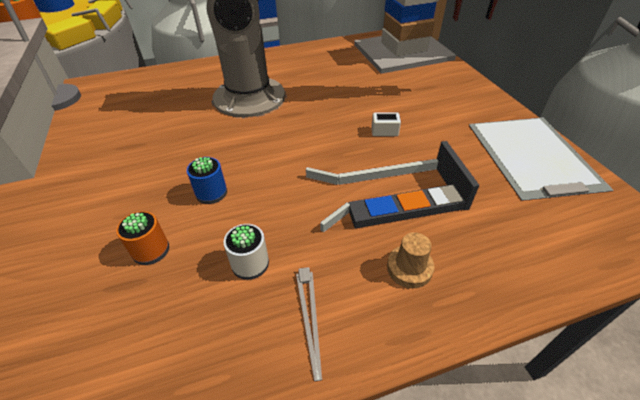

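The top view shows the tags from the stop outwards as white (~181,167), orange (~213,170) and blue (~248,174). The canisters are white at (389,152), orange at (482,200) and blue at (416,264). I'll enlarge to get exact pixels.

```bash
python3 - <<'E'
import cv2
im=cv2.imread("pics/top0.png")
cv2.imwrite("pics/c1.png",cv2.resize(im[130:280,130:330],None,fx=4,fy=4,interpolation=cv2.INTER_CUBIC))
cv2.imwrite("pics/c2.png",cv2.resize(im[120:300,340:520],None,fx=3.3333,fy=3.3333,interpolation=cv2.INTER_CUBIC))
E
```

```text
(no output)
```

View pics/c1.png

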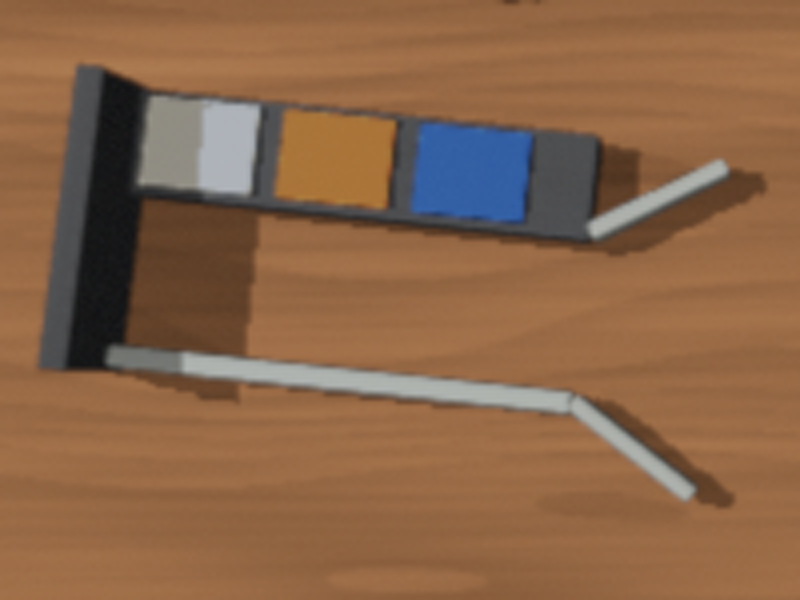

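View pics/c2.png

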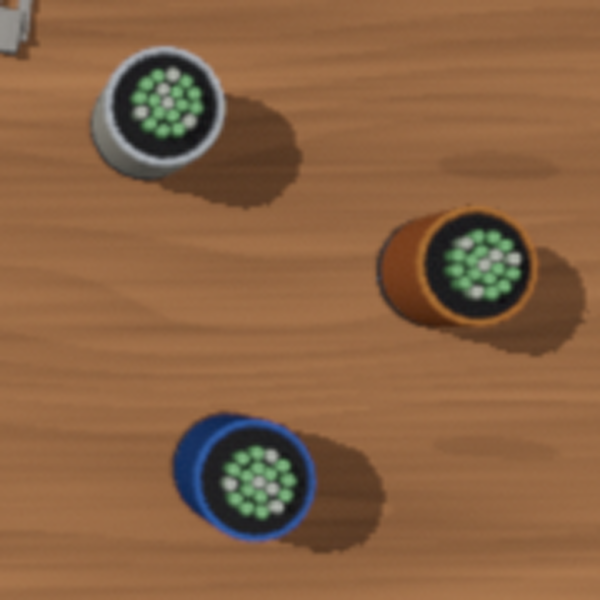

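```bash
cat > h.py <<'E'
import numpy as np
from rig import robot
K=np.array([[422.39043047,0,319.21971132],[0,422.39043047,194.6844932],[0,0,1]])
P=np.array([[-1.29699552e-02,-9.97779626e-01,6.53268629e-02,4.97836177e-01],[-9.99915651e-01,1.29871310e-02,-1.61747624e-04,2.53122667e-02],[-6.87020046e-04,-6.53234505e-02,-9.97863906e-01,9.62569567e-01]])
def w(uv,z):
    d=P[:,:3]@np.linalg.inv(K)@np.r_[uv,1]; return (P[:,3]+d*(z-P[2,3])/d[2])[:2]
def c1(u,v): return (u+.5)/4-.5+130,(v+.5)/4-.5+130
def c2(u,v): return (u+.5)/3.3333-.5+340,(v+.5)/3.3333-.5+120
E
python3 - <<'E'
from h import *
T=[w(c1(*p),.032) for p in((199,145),(336,158.5),(472,172))]
print("tags",T)
al=[w(c1(*p),.028) for p in((110,346),(572,391))]; le=[w(c1(*p),.028) for p in((137,196),(590,240))]
d=T[2]-T[0]; print(np.linalg.norm(d)); dirs=[np.degrees(np.arctan2(*(x[1]-x[0])[::-1])) for x in(al,le,[T[0],T[2]])];print(dirs)
print("al",al,"le",le)
u=-(al[1]-al[0]+le[1]-le[0]+2*d);u/=np.linalg.norm(u) # toward stop
x=np.array([u[1],-u[0]]) # lane +x
m=np.mean(al+le,axis=0); off=[(t-m)@x for t in T]; print("u",u,"x",x,"tagoff",off,"width",(np.mean(le,0)-np.mean(al,0))@x)
for s,t in zip((.038,.114,.190),T): print("stop y", (t-m)@u+s)
so=np.mean([(t-m)@u+s for s,t in zip((.038,.114,.190),T)]); cc=np.mean(off)-.073
print("centre off by tags",cc); o=m+u*so+x*cc/2
print("origin",o,"mouth",o-.33*u)
for n,p in dict(white=(165,107),orange=(478,266),blue=(254,480)).items():
    q=w(c2(*p),.084); print(n,q,"lane",(q-o)@x,(q-o)@u)
E
```

```text
tags [array([0.62683228, 0.33451218]), array([0.61830693, 0.25850585]), array([0.60979871, 0.18314175])]
0.15232579988151154
[np.float64(-96.28552291694815), np.float64(-96.30616800846808), np.float64(-96.42042976763682)]
al [array([0.51619014, 0.38406465]), array([0.48808401, 0.1288914 ])] le [array([0.59929485, 0.37006188]), array([0.5714863, 0.1184236])]
u [0.11046978 0.99387948] x [ 0.99387948 -0.11046978] tagoff [np.float64(0.07326380673882192), np.float64(0.07318703746450687), np.float64(0.0730563505415389)] width 0.08409557417147184
stop y 0.13081330259290605
stop y 0.1303303711430652
stop y 0.1304876439812706
centre off by tags 0.00016906491495589926
origin [0.55826898 0.38009582] mouth [0.52181395 0.05211559]
white [ 0.64371196 -0.12271522] lane 0.14046544550148704 -0.49029470575184125
orange [ 0.54096758 -0.31582769] lane 0.05968301449667733 -0.6935753809221487
blue [ 0.41025203 -0.17222588] lane -0.08609615559411869 -0.5652926057780715
```

>>> {"op": "apply_moves", "data": {"rows": [[0.0878,[-0.653,-0.622,0],1.414],[0.0878,[-0.653,-0.622,0],1.414],[0.0878,[-0.653,-0.622,0],1.414],[0.0878,[-0.653,-0.622,0],1.414],[0.0878,[-0.653,-0.622,0],1.414],[0.0878,[-0.653,-0.622,0],1.414],[0.0878,[-0.653,-0.622,0],1.414],[0.0878,[-0.653,-0.622,0],1.414],[0.0878,[-0.653,-0.622,0],1.414],[0.0878,[-0.653,-0.622,0],1.414]], "grip_force": 8}}

```text
time: 0.93
position: [0.3942, 0.2915, 0.2226]
orientation: [-0.0, 0.691, 0.723, -0.0]
contact_force: [0.9, -0.3, -0.4]
finger_gap: 1.001
gripper_force: 0.0
```

```bash
cat >> h.py <<'E'
O=np.array([0.55826898,0.38009582]);U=np.array([0.11046978,0.99387948]);X=np.array([0.99387948,-0.11046978])
from scipy.spatial.transform import Rotation as R
def rep(lx,ly,z=None):
    "shift in tool axes, and twist, to lane point (lx,ly)"
    s=robot.get_state(); p=s["position"]; q=s["orientation"]; A=R.from_quat(np.r_[q[1:],q[0]]).as_matrix()
    e=p[:2]-O; print("t",s["time"],"lane",np.round([e@X,e@U,p[2]],4),"f",np.round(s["contact_force"],1),"gap",s["finger_gap"]*.0878)
    t=np.r_[O+lx*X+ly*U,p[2] if z is None else z]
    a=A.T@np.r_[X,0]; print("shift",np.round(A.T@(t-p),4),"twist",round(np.arctan2(-a[0],a[1]),4),"tilt",np.round(A[:,2],3))
E
python3 -c "
from h import *
rep(.1405,-.4903)"
```

```text
t 0.9333 lane [-0.1533 -0.1061  0.2226] f [ 0.9 -0.3 -0.4] gap 0.08792227760510793
shift [-4.253e-01  2.302e-01 -1.000e-04] twist 0.1567 tilt [-0.  0. -1.]
```

>>> {"op": "apply_moves", "data": {"rows": [[0.0878,[-0.425,0.23,0],0.157],[0.0878,[-0.425,0.23,0],0.157],[0.0878,[-0.425,0.23,0],0.157],[0.0878,[-0.425,0.23,0],0.157],[0.0878,[-0.425,0.23,0],0.157],[0.0878,[-0.425,0.23,0],0.157],[0.0878,[-0.425,0.23,0],0.157],[0.0878,[-0.425,0.23,0],0.157],[0.0878,[-0.425,0.23,0],0.157],[0.0878,[-0.425,0.23,0],0.157]]}}

```text
time: 1.77
position: [0.6114, -0.0637, 0.2223]
orientation: [-0.0, 0.743, 0.669, -0.0]
contact_force: [0.6, 1.1, 0.4]
finger_gap: 1.0
gripper_force: 0.0
```

>>> {"op": "apply_moves", "data": {"rows": [[0.0878,[0,0,0],0],[0.0878,[0,0,0],0]]}}

```text
time: 1.93
position: [0.6109, -0.0653, 0.2221]
orientation: [0.0, 0.745, 0.667, -0.001]
contact_force: [-0.1, 0.4, -0.5]
finger_gap: 1.0
gripper_force: 0.0
```

```bash
python3 -c "
from h import *
rep(.1405,-.4903,.04)"
```

```text
t 1.9333 lane [ 0.1015 -0.4368  0.2221] f [-0.1  0.4 -0.5] gap 0.08779768292684498
shift [-0.0532  0.0391  0.1822] twist 0.0004 tilt [-0.001 -0.002 -1.   ]
```

>>> {"op": "apply_moves", "data": {"rows": [[0.0878,[-0.053,0.039,0],0],[0.0878,[-0.053,0.039,0.04],0],[0.0878,[-0.053,0.039,0.07],0],[0.0878,[-0.053,0.039,0.09],0],[0.0878,[-0.053,0.039,0.1],0],[0.0878,[-0.053,0.039,0.1],0]]}}

```text
time: 2.43
position: [0.6423, -0.1164, 0.12]
orientation: [-0.002, 0.743, 0.67, -0.001]
contact_force: [0.3, -0.2, 0.1]
finger_gap: 1.0
gripper_force: 0.0
```

```bash
python3 -c "
from h import *
rep(.1405,-.4903,.04)
import cv2
a=robot.grab_frame('top')['frame'];b=robot.grab_frame('wrist')['frame']
cv2.imwrite('pics/d1.png',cv2.resize(b,None,fx=1.25,fy=1.25)[:,:,::-1])"
```

```text
t 2.4333 lane [ 0.1383 -0.4842  0.12  ] f [ 0.3 -0.2  0.1] gap 0.0877998184752239
shift [-0.0062  0.0025  0.08  ] twist 0.0078 tilt [-0.005  0.001 -1.   ]
```

View pics/d1.png

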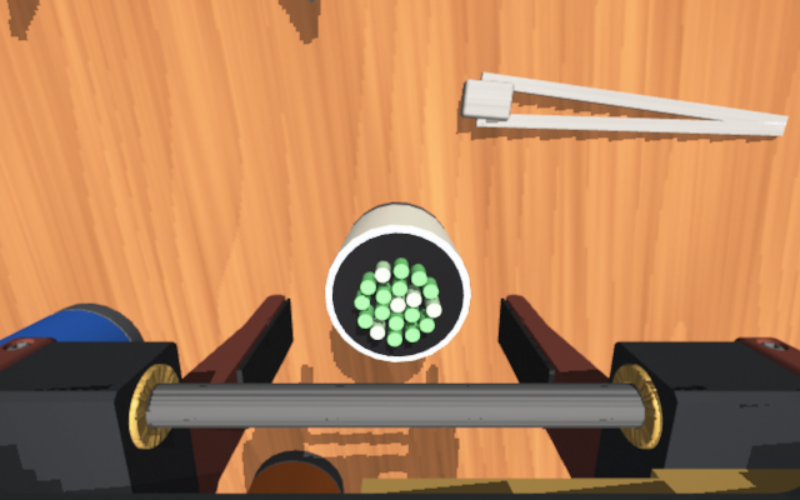

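The white canister is centred between the fingers (398,293). I'll go down, close, then slide.

>>> {"op": "apply_moves", "data": {"rows": [[0.0878,[-0.004,0.002,0.02],0],[0.0878,[-0.004,0.002,0.05],0],[0.0878,[-0.004,0.002,0.07],0],[0.0878,[-0.004,0.002,0.08],0],[0.0878,[-0.004,0.002,0.08],0],[0.0878,[-0.004,0.002,0.08],0]]}}

```text
time: 3.03
position: [0.6467, -0.1229, 0.0441]
orientation: [0.001, 0.743, 0.669, 0.001]
contact_force: [0.1, 0.3, -0.1]
finger_gap: 0.997
gripper_force: 0.0
```

```bash
python3 -c "
from h import *
rep(.1405,-.4903,.04)"
```

```text
t 3.0333 lane [ 0.1434 -0.4901  0.0441] f [ 0.1  0.3 -0.1] gap 0.08753561904319802
shift [-0.0002 -0.0029  0.0041] twist 0.0062 tilt [ 0.002 -0.    -1.   ]
```

>>> {"op": "apply_moves", "data": {"rows": [[0.08,[0,-0.002,0.003],0.005],[0.07,[0,-0.002,0.003],0.005],[0.07,[0,-0.002,0.003],0.005],[0.07,[0,-0.002,0.003],0.005],[0.07,[0,-0.002,0.003],0.005]], "grip_force": 8}}

```text
time: 3.45
position: [0.6443, -0.1229, 0.0409]
orientation: [0.0, 0.745, 0.667, 0.001]
contact_force: [-1.4, 1.2, 6.3]
finger_gap: 0.867
gripper_force: 8.0
```

```bash
python3 -c "
from h import *
rep(0,-.38,.04)"
```

```text
t 3.45 lane [ 0.141  -0.4904  0.0409] f [-1.4  1.2  6.3] gap 0.07608225781519844
shift [ 0.1105 -0.141   0.0008] twist 0.0006 tilt [ 0.001  0.    -1.   ]
```

>>> {"op": "apply_moves", "data": {"rows": [[0.07,[0.005,-0.006,0],0],[0.07,[0.017,-0.022,0],0],[0.07,[0.033,-0.043,0],0],[0.07,[0.049,-0.064,0],0],[0.07,[0.065,-0.085,0],0],[0.07,[0.08,-0.104,0],0],[0.07,[0.095,-0.122,0],0],[0.07,[0.105,-0.135,0],0],[0.07,[0.11,-0.141,0],0],[0.07,[0.11,-0.141,0],0]]}}

```text
time: 4.28
position: [0.5151, 0.0041, 0.0406]
orientation: [-0.0, 0.744, 0.668, 0.001]
contact_force: [-3.3, 3.7, 9.3]
finger_gap: 0.869
gripper_force: 8.0
```

```bash
python3 -c "
from h import *
rep(0,-.038,.041)"
```

```text
t 4.2833 lane [-0.0014 -0.3785  0.0406] f [-3.3  3.7  9.3] gap 0.07625751334251969
shift [3.405e-01 2.300e-03 2.000e-04] twist 0.0026 tilt [ 0.001  0.002 -1.   ]
```

>>> {"op": "apply_moves", "data": {"rows": [[0.07,[0.006,0.001,0],0.002],[0.07,[0.022,0.001,0],0.002],[0.07,[0.042,0.001,0],0.002],[0.07,[0.062,0.001,0],0.002],[0.07,[0.082,0.001,0],0.002],[0.07,[0.102,0.001,0],0.002],[0.07,[0.122,0.001,0],0.002],[0.07,[0.142,0.001,0],0.002],[0.07,[0.156,0.001,0],0.002],[0.07,[0.16,0.001,0],0.002]]}}

```text
time: 5.12
position: [0.5351, 0.163, 0.0406]
orientation: [0.0, 0.745, 0.667, 0.001]
contact_force: [-0.6, -4.2, 8.8]
finger_gap: 0.869
gripper_force: 8.0
```

```bash
python3 -c "
from h import *
rep(0,-.038,.041)"
```

```text
t 5.1167 lane [ 0.001  -0.2183  0.0406] f [-0.6 -4.2  8.8] gap 0.0763003907371987
shift [ 0.1803 -0.0008 -0.0002] twist 0.0012 tilt [ 0.002  0.001 -1.   ]
```

>>> {"op": "apply_moves", "data": {"rows": [[0.07,[0.006,-0.001,0],0.001],[0.07,[0.022,-0.001,0],0.001],[0.07,[0.045,-0.001,0],0.001],[0.07,[0.068,-0.001,0],0.001],[0.07,[0.091,-0.001,0],0.001],[0.07,[0.114,-0.001,0],0.001],[0.07,[0.136,-0.001,0],0.001],[0.07,[0.154,-0.001,0],0.001],[0.07,[0.165,-0.001,0],0.001],[0.07,[0.17,-0.001,0],0.001]]}}

```text
time: 5.95
position: [0.5527, 0.3313, 0.0406]
orientation: [0.0, 0.745, 0.667, 0.001]
contact_force: [-1.1, -4.3, 8.3]
finger_gap: 0.864
gripper_force: 8.0
```

>>> {"op": "apply_moves", "data": {"rows": [[0.07,[0.003,0,0],0],[0.07,[0.006,0,0],0],[0.07,[0.009,0,0],0],[0.07,[0.01,0,0],0],[0.07,[0.01,0,0],0]]}}

```text
time: 6.37
position: [0.5539, 0.3391, 0.0406]
orientation: [0.001, 0.746, 0.666, 0.0]
contact_force: [0.3, -2.0, 7.2]
finger_gap: 0.862
gripper_force: 8.0
```

```bash
python3 -c "
from h import *
rep(0,-.038,.041)"
```

```text
t 6.3667 lane [ 0.0002 -0.0412  0.0406] f [ 0.3 -2.   7.2] gap 0.0757205590484139
shift [ 0.0032 -0.0002 -0.0004] twist -0.003 tilt [ 0.001 -0.    -1.   ]
```

>>> {"op": "apply_moves", "data": {"rows": [[0.07,[0.002,0,0],0],[0.07,[0.004,0,0],0],[0.07,[0.005,0,0],0],[0.07,[0.005,0,0],0]]}}

```text
time: 6.7
position: [0.5544, 0.343, 0.0405]
orientation: [0.001, 0.746, 0.666, -0.0]
contact_force: [-0.8, -4.4, 7.4]
finger_gap: 0.864
gripper_force: 8.0
```

```bash
python3 -c "
from h import *
rep(0,-.038,.041)"
```

```text
t 6.7 lane [ 0.0003 -0.0373  0.0405] f [-0.8 -4.4  7.4] gap 0.07583632225034342
shift [-0.0007 -0.0003 -0.0005] twist -0.0037 tilt [ 0.001 -0.002 -1.   ]
```

>>> {"op": "apply_moves", "data": {"rows": [[0.0878,[0,0,0],0],[0.0878,[0,0,0],0],[0.0878,[0,0,0],0],[0.0878,[0,0,-0.02],0],[0.0878,[0,0,-0.06],0],[0.0878,[0,0,-0.1],0],[0.0878,[-0.01,0,-0.11],0],[0.0878,[-0.04,0.004,-0.11],0],[0.0878,[-0.08,0.007,-0.11],0],[0.0878,[-0.12,0.01,-0.11],0]]}}

```text
time: 7.53
position: [0.5498, 0.2244, 0.1496]
orientation: [-0.0, 0.745, 0.667, 0.0]
contact_force: [0.8, -1.1, 0.2]
finger_gap: 1.0
gripper_force: 0.0
```

>>> {"op": "apply_moves", "data": {"rows": [[0.0878,[-0.53,0.049,0],0.002],[0.0878,[-0.53,0.049,0],0.002],[0.0878,[-0.53,0.049,0],0.002],[0.0878,[-0.53,0.049,0],0.002],[0.0878,[-0.53,0.049,0],0.002],[0.0878,[-0.53,0.049,0],0.002],[0.0878,[-0.53,0.049,0],0.002],[0.0878,[-0.53,0.049,0],0.002],[0.0878,[-0.53,0.049,0],0.002],[0.0878,[-0.53,0.049,0],0.002]]}}

```text
time: 8.37
position: [0.5411, -0.1936, 0.1495]
orientation: [-0.0, 0.746, 0.666, 0.0]
contact_force: [0.5, -0.1, -0.1]
finger_gap: 1.001
gripper_force: 0.0
```

```bash
python3 -c "
from h import *
rep(.0597,-.6936,.041)
import cv2
cv2.imwrite('pics/e1.png',robot.grab_frame('top')['frame'][:,:,::-1])"
```

```text
t 8.3667 lane [ 0.0463 -0.5721  0.1495] f [ 0.5 -0.1 -0.1] gap 0.08790220084724074
shift [-0.1215  0.0138  0.1084] twist -0.0036 tilt [ 0.     0.001 -1.   ]
```

View pics/e1.png

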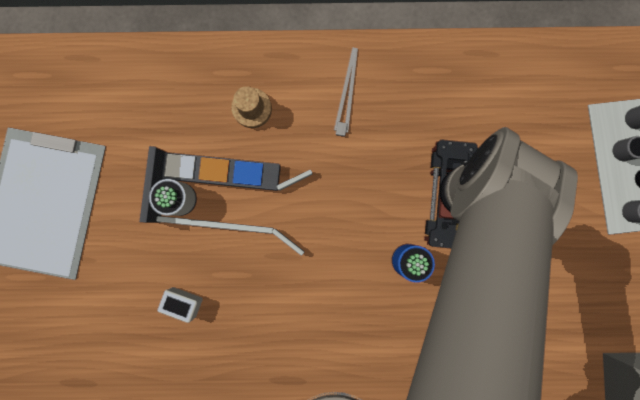

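The white canister stands at the stop (~168,197), and the bystanders haven't moved. Next is orange.

>>> {"op": "apply_moves", "data": {"rows": [[0.0878,[-0.04,0.005,0],-0.003],[0.0878,[-0.08,0.009,0],-0.003],[0.0878,[-0.11,0.013,0],-0.003],[0.0878,[-0.121,0.0138,0],-0.003],[0.0878,[-0.1215,0.0138,0],-0.003],[0.0878,[-0.1215,0.0138,0],-0.003]]}}

```text
time: 8.92
position: [0.5413, -0.3135, 0.1491]
orientation: [-0.001, 0.746, 0.666, 0.0]
contact_force: [0.6, 0.5, 0.2]
finger_gap: 0.999
gripper_force: 0.0
```

```bash
python3 -c "
from h import *
rep(.0597,-.6936,.041)"
```

```text
t 8.9167 lane [ 0.0597 -0.6912  0.1491] f [0.6 0.5 0.2] gap 0.08775183009397293
shift [-2.500e-03  1.000e-04  1.081e-01] twist -0.0017 tilt [-0.001  0.001 -1.   ]
```

>>> {"op": "apply_moves", "data": {"rows": [[0.0878,[-0.002,0,0.02],0],[0.0878,[-0.002,0,0.05],0],[0.0878,[-0.002,0,0.075],0],[0.0878,[-0.002,0,0.095],0],[0.0878,[-0.002,0,0.107],0],[0.0878,[-0.002,0,0.107],0],[0.08,[-0.002,0,0.107],0],[0.07,[-0.002,0,0.107],0],[0.07,[-0.002,0,0.107],0],[0.07,[-0.002,0,0.107],0]]}}

```text
time: 9.75
position: [0.542, -0.3163, 0.0439]
orientation: [0.001, 0.745, 0.667, 0.001]
contact_force: [-1.2, 1.3, 4.0]
finger_gap: 0.863
gripper_force: 8.0
```

```bash
python3 -c "
from h import *
rep(.05,-.46,.041)"
```

```text
t 9.75 lane [ 0.0607 -0.6939  0.0439] f [-1.2  1.3  4. ] gap 0.07576933180411428
shift [ 0.2339 -0.011   0.0029] twist -0.001 tilt [ 0.002 -0.    -1.   ]
```

>>> {"op": "apply_moves", "data": {"rows": [[0.07,[0.006,0,0],0],[0.07,[0.022,-0.001,0],0],[0.07,[0.046,-0.002,0],0],[0.07,[0.072,-0.003,0],0],[0.07,[0.098,-0.004,0],0],[0.07,[0.124,-0.005,0],0],[0.07,[0.15,-0.006,0],0],[0.07,[0.176,-0.008,0],0],[0.07,[0.2,-0.01,0],0],[0.07,[0.222,-0.012,0],0]]}}

```text
time: 10.58
position: [0.5554, -0.0941, 0.044]
orientation: [0.002, 0.746, 0.666, 0.001]
contact_force: [0.7, -4.1, 4.7]
finger_gap: 0.868
gripper_force: 8.0
```

```bash
python3 -c "
from h import *
rep(.0,-.36,.041)"
```

```text
t 10.5833 lane [ 0.0495 -0.4716  0.044 ] f [ 0.7 -4.1  4.7] gap 0.0762318370288415
shift [ 0.1116 -0.0497  0.0027] twist -0.0016 tilt [ 0.003 -0.001 -1.   ]
```

>>> {"op": "apply_moves", "data": {"rows": [[0.07,[0.014,-0.007,0],0],[0.07,[0.03,-0.016,0],0],[0.07,[0.048,-0.026,0],0],[0.07,[0.066,-0.036,0],0],[0.07,[0.084,-0.044,0],0],[0.07,[0.099,-0.048,0],0],[0.07,[0.109,-0.05,0],0],[0.07,[0.111,-0.05,0],0],[0.07,[0.111,-0.05,0],0]]}}

```text
time: 11.33
position: [0.5175, 0.0227, 0.0437]
orientation: [0.0, 0.745, 0.667, 0.001]
contact_force: [-1.4, 2.0, 7.7]
finger_gap: 0.864
gripper_force: 8.0
```

```bash
python3 -c "
from h import *
rep(.0,-.114,.041)"
```

```text
t 11.3333 lane [-0.001  -0.3597  0.0437] f [-1.4  2.   7.7] gap 0.07590291141071841
shift [0.2457 0.001  0.003 ] twist 0.0001 tilt [ 0.002  0.001 -1.   ]
```

>>> {"op": "apply_moves", "data": {"rows": [[0.07,[0.006,0.001,0],0],[0.07,[0.024,0.001,0],0],[0.07,[0.046,0.001,0],0],[0.07,[0.068,0.001,0],0],[0.07,[0.09,0.001,0],0],[0.07,[0.112,0.001,0],0],[0.07,[0.134,0.001,0],0],[0.07,[0.156,0.001,0],0],[0.07,[0.178,0.001,0],0],[0.07,[0.2,0.001,0],0]]}}

```text
time: 12.17
position: [0.541, 0.2201, 0.0438]
orientation: [0.001, 0.746, 0.666, 0.001]
contact_force: [-0.1, -4.1, 5.7]
finger_gap: 0.866
gripper_force: 8.0
```

>>> {"op": "apply_moves", "data": {"rows": [[0.07,[0.015,0,0],0],[0.07,[0.027,0,0],0],[0.07,[0.036,0,0],0],[0.07,[0.04,0,0],0],[0.07,[0.04,0,0],0],[0.07,[0.04,0,0],0]]}}

```text
time: 12.67
position: [0.5455, 0.2611, 0.0438]
orientation: [0.0, 0.745, 0.667, 0.001]
contact_force: [1.0, 0.9, 5.3]
finger_gap: 0.865
gripper_force: 8.0
```

```bash
python3 -c "
from h import *
rep(.0,-.114,.041)"
```

```text
t 12.6667 lane [ 0.0005 -0.1197  0.0438] f [1.  0.9 5.3] gap 0.07596922689943333
shift [ 0.0057 -0.0005  0.0028] twist -0.0009 tilt [ 0.002  0.002 -1.   ]
```

>>> {"op": "apply_moves", "data": {"rows": [[0.07,[0.003,0,0],0],[0.07,[0.005,0,0],0],[0.07,[0.007,0,0],0],[0.07,[0.008,0,0],0],[0.07,[0.008,0,0],0]]}}

```text
time: 13.08
position: [0.5464, 0.2659, 0.0437]
orientation: [0.001, 0.746, 0.666, 0.0]
contact_force: [-0.4, -5.2, 8.8]
finger_gap: 0.864
gripper_force: 8.0
```

```bash
python3 -c "
from h import *
rep(.0,-.114,.041)"
```

```text
t 13.0833 lane [ 0.0008 -0.1148  0.0437] f [-0.4 -5.2  8.8] gap 0.07583508129763888
shift [ 0.0008 -0.0008  0.0027] twist -0.0032 tilt [ 0.001 -0.001 -1.   ]
```

>>> {"op": "apply_moves", "data": {"rows": [[0.0878,[0,0,0],0],[0.0878,[0,0,0],0],[0.0878,[0,0,0],0],[0.0878,[0,0,-0.02],0],[0.0878,[0,0,-0.06],0],[0.0878,[0,0,-0.1],0],[0.0878,[-0.01,0,-0.11],0],[0.0878,[-0.04,-0.008,-0.11],0],[0.0878,[-0.08,-0.016,-0.11],0],[0.0878,[-0.12,-0.023,-0.11],0]]}}

```text
time: 13.92
position: [0.5084, 0.1509, 0.1525]
orientation: [-0.0, 0.745, 0.667, 0.0]
contact_force: [-0.0, 0.2, -0.7]
finger_gap: 0.997
gripper_force: 0.0
```

>>> {"op": "apply_moves", "data": {"rows": [[0.0878,[-0.33,-0.064,0],0.002],[0.0878,[-0.33,-0.064,0],0.002],[0.0878,[-0.33,-0.064,0],0.002],[0.0878,[-0.33,-0.064,0],0.002],[0.0878,[-0.33,-0.064,0],0.002],[0.0878,[-0.33,-0.064,0],0.002],[0.0878,[-0.33,-0.064,0],0.002],[0.0878,[-0.33,-0.064,0],0.002],[0.0878,[-0.33,-0.064,0],0.002],[0.0878,[-0.33,-0.064,0],0.002]]}}

```text
time: 14.75
position: [0.4075, -0.1719, 0.1526]
orientation: [0.0, 0.748, 0.663, 0.0]
contact_force: [0.5, 0.9, 0.6]
finger_gap: 1.0
gripper_force: 0.0
```

```bash
python3 -c "
from h import *
rep(-.0861,-.5653,.042)
import cv2
cv2.imwrite('pics/f1.png',robot.grab_frame('wrist')['frame'][:,:,::-1])"
```

```text
t 14.75 lane [-0.0889 -0.5653  0.1526] f [0.5 0.9 0.6] gap 0.08783319286018773
shift [-0.      0.0028  0.1106] twist -0.0094 tilt [ 0.  0. -1.]
```

View pics/f1.png

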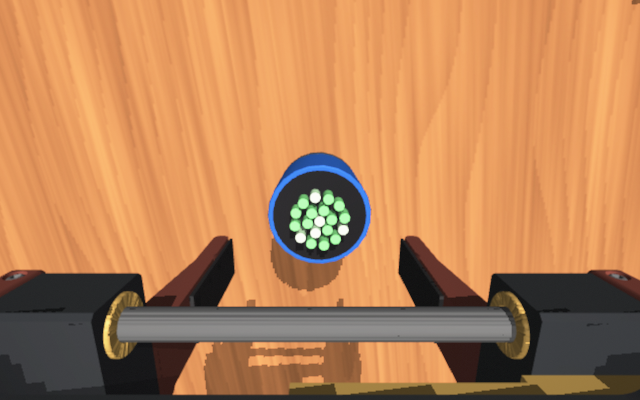

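The blue canister is at (320,214) and the finger midpoint at about 317, so it is nearly centred. I'll go down and close.

>>> {"op": "apply_moves", "data": {"rows": [[0.0878,[0,0.002,0.02],-0.009],[0.0878,[0,0.002,0.05],-0.009],[0.0878,[0,0.002,0.075],-0.009],[0.0878,[0,0.002,0.095],-0.009],[0.0878,[0,0.002,0.109],-0.009],[0.0878,[0,0.002,0.11],-0.009],[0.08,[0,0.002,0.11],-0.009],[0.07,[0,0.002,0.11],-0.009],[0.07,[0,0.002,0.11],-0.009],[0.07,[0,0.002,0.11],-0.009]]}}

```text
time: 15.63
position: [0.4114, -0.1695, 0.0434]
orientation: [0.0, 0.743, 0.669, 0.001]
contact_force: [-0.9, -0.5, -2.2]
finger_gap: 0.864
gripper_force: 8.0
```

```bash
python3 -c "
from h import *
rep(.0,-.37,.041)"
```

```text
t 15.6333 lane [-0.0853 -0.5624  0.0434] f [-0.9 -0.5 -2.2] gap 0.07583836493186007
shift [0.1919 0.0865 0.0025] twist 0.0065 tilt [ 0.001  0.    -1.   ]
```

>>> {"op": "apply_moves", "data": {"rows": [[0.07,[0.005,0.003,0.001],0.006],[0.07,[0.02,0.012,0.001],0.006],[0.07,[0.04,0.024,0.001],0.006],[0.07,[0.06,0.036,0.001],0.006],[0.07,[0.08,0.048,0.001],0.006],[0.07,[0.1,0.059,0.001],0.006],[0.07,[0.12,0.069,0.001],0.006],[0.07,[0.14,0.078,0.001],0.006],[0.07,[0.155,0.084,0.001],0.006],[0.07,[0.165,0.086,0.001],0.006]]}}

```text
time: 16.47
position: [0.5157, -0.0133, 0.0427]
orientation: [0.001, 0.745, 0.667, 0.001]
contact_force: [0.0, -3.5, 6.2]
finger_gap: 0.867
gripper_force: 8.0
```

>>> {"op": "apply_moves", "data": {"rows": [[0.07,[0.008,0,0],0],[0.07,[0.012,0,0],0],[0.07,[0.012,0,0],0]]}}

```text
time: 16.72
position: [0.5163, -0.0019, 0.0426]
orientation: [0.001, 0.745, 0.667, 0.001]
contact_force: [1.1, 1.7, 4.4]
finger_gap: 0.866
gripper_force: 8.0
```

```bash
python3 -c "
from h import *
rep(.0,-.19,.041)"
```

```text
t 16.7167 lane [ 0.0005 -0.3843  0.0426] f [1.1 1.7 4.4] gap 0.07599126982410008
shift [ 0.1943 -0.0004  0.0018] twist 0.0005 tilt [ 0.003  0.    -1.   ]
```

>>> {"op": "apply_moves", "data": {"rows": [[0.07,[0.006,0,0],0],[0.07,[0.024,0,0],0],[0.07,[0.046,0,0],0],[0.07,[0.068,0,0],0],[0.07,[0.09,0,0],0],[0.07,[0.112,0,0],0],[0.07,[0.134,0,0],0],[0.07,[0.156,0,0],0],[0.07,[0.172,0,0],0],[0.07,[0.182,0,0],0]]}}

```text
time: 17.55
position: [0.5358, 0.1795, 0.0426]
orientation: [0.001, 0.745, 0.667, 0.001]
contact_force: [-0.9, -4.9, 8.2]
finger_gap: 0.857
gripper_force: 8.0
```

>>> {"op": "apply_moves", "data": {"rows": [[0.07,[0.004,0,0],0],[0.07,[0.008,0,0],0],[0.07,[0.012,0,0],0],[0.07,[0.012,0,0],0],[0.07,[0.012,0,0],0]]}}

```text
time: 17.97
position: [0.537, 0.1901, 0.0426]
orientation: [0.0, 0.745, 0.667, 0.001]
contact_force: [0.3, -0.6, 6.5]
finger_gap: 0.866
gripper_force: 8.0
```

```bash
python3 -c "
from h import *
rep(.0,-.19,.041)"
```

```text
t 17.9667 lane [-1.000e-04 -1.912e-01  4.260e-02] f [ 0.3 -0.6  6.5] gap 0.07606236721628233
shift [0.0012 0.0001 0.0016] twist -0.001 tilt [ 0.002  0.    -1.   ]
```

>>> {"op": "apply_moves", "data": {"rows": [[0.07,[0.002,0,0],0],[0.07,[0.003,0,0],0],[0.07,[0.004,0,0],0],[0.07,[0.005,0,0],0],[0.07,[0.005,0,0],0]]}}

```text
time: 18.38
position: [0.5375, 0.194, 0.0426]
orientation: [0.001, 0.746, 0.666, 0.0]
contact_force: [0.6, -3.7, 6.9]
finger_gap: 0.864
gripper_force: 8.0
```

>>> {"op": "apply_moves", "data": {"rows": [[0.0878,[0,0,0],0],[0.0878,[0,0,0],0],[0.0878,[0,0,0],0],[0.0878,[0,0,-0.02],0],[0.0878,[0,0,-0.06],0],[0.0878,[0,0,-0.1],0],[0.0878,[-0.01,0,-0.12],0],[0.0878,[-0.04,0,-0.12],0],[0.0878,[-0.08,0,-0.12],0],[0.0878,[-0.12,0,-0.12],0]]}}

```text
time: 19.22
position: [0.5234, 0.0759, 0.1619]
orientation: [-0.0, 0.744, 0.668, 0.001]
contact_force: [0.6, -0.3, -0.9]
finger_gap: 0.995
gripper_force: 0.0
```

>>> {"op": "apply_moves", "data": {"rows": [[0.0878,[-0.04,0,0],0],[0.0878,[-0.08,0,0],0],[0.0878,[-0.12,0,0],0],[0.0878,[-0.16,0,0],0],[0.0878,[-0.2,0,0],0],[0.0878,[-0.23,0,0],0],[0.0878,[-0.23,0,0],0]]}}

```text
time: 19.8
position: [0.4963, -0.1597, 0.1624]
orientation: [0.001, 0.748, 0.663, -0.0]
contact_force: [0.8, -0.6, -0.0]
finger_gap: 0.998
gripper_force: 0.0
```

```bash
python3 -c "
from h import *
rep(.0,-.19,.041)
import cv2
f=robot.grab_frame('top')['frame'][:,:,::-1]; cv2.imwrite('pics/g1.png',cv2.resize(f[130:280,130:330],None,fx=4,fy=4,interpolation=cv2.INTER_CUBIC))"
```

```text
t 19.8 lane [-0.0019 -0.5433  0.1624] f [ 0.8 -0.6 -0. ] gap 0.08759295495661895
shift [ 0.3536 -0.0016  0.1205] twist -0.0097 tilt [ 0.001 -0.002 -1.   ]
```

View pics/g1.png

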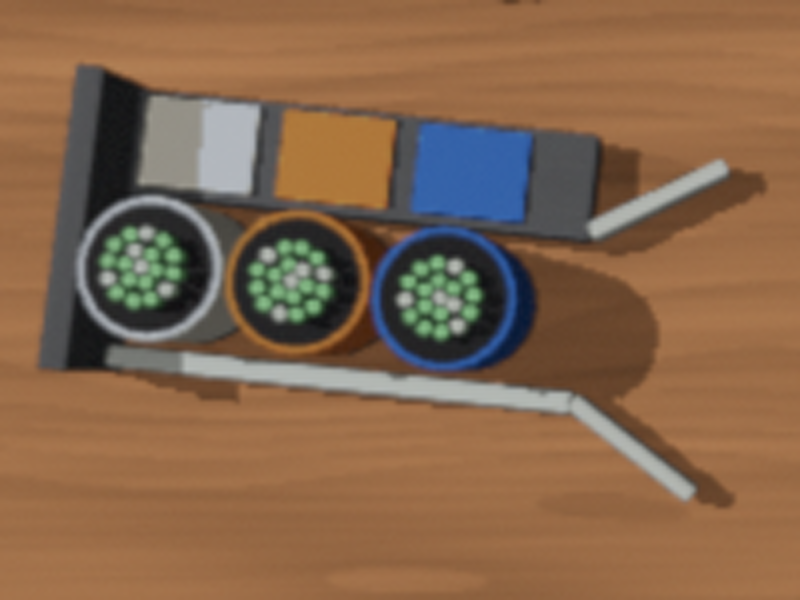

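Rim centres read (149,267) white, (298,282) orange and (444,299) blue. All three are in file beside their tags, so I'll check the offsets.

```bash
python3 -c "
from h import *
for p in((149,267),(298,282),(444,299)):
    e=w(c1(*p),.084)-O; print(e@X,e@U)"
```

```text
0.0018271488254781925 -0.03738387816963063
0.001625790160854688 -0.11557508700759135
0.00023704673502555367 -0.1922262039180358
```

```bash
python3 -c "
from rig import robot
print(robot.sign_off())"
```

```text
the job is handed in; nothing more can be done
None
```

All three canisters are in the lane, white at the stop, then orange, then blue. In the last top-camera picture each stood within about 3 mm of its place, with any gaps between them at most about 2 mm. The job is handed in at about 20 s of the 72 s allowed, but `sign_off` returned no verdict.

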